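# Press a circuit board home in its spring test fixture

### The arm

A 6-joint arm with a two-finger parallel gripper is mounted at the origin on the work surface. World frame = base frame: x ahead of the robot, y to its left, z up, the work surface at z = 0. Lengths are in m, angles in degrees, forces in N, time in s.
With the tool pointing down it reaches from about 0.3 to 0.75 m from the base axis. Payload 8.5 kg.
Tool frame: the origin (TCP) lies at the very end of the fingers, on their centre line; the grasp point (between the pads) lies 19 mm behind it; z points along the fingers, y is the line along which they close (so a half turn about z gives the same grasp; the last joint's range is limited). The gripper opens to 85 mm and grips with 20 to 120 N. Pads are 22 mm wide; open, the fingers measure 114 mm over their backs; the gripper's body (76 mm by 85 mm) begins 54 mm behind the grasp point. The pads swing forward as they close: fully open they stand 13 mm farther back than shut.
Start: joints at [-79.773, 21.807, 74.336, -0, 83.858, -12.336], TCP at [0.211, -0.508, 0.231] pointing down, gripper open.
Joint ranges: [-178.18, 178.18], [-50.72, 133.34], [12.68, 142.11], [-81.47, 261.47], [9.98, 163.14], [-165.26, 165.26]. Speed limits (degrees/s): [136.94, 136.94, 180, 180, 180, 180].

### API

Orientations are given as a 3x3 rotation matrix whose columns are the frame's x, y, z axes.
In Python, from rig import env, optics, spotter gives the robot as it stands.
- The arm moves only by the shell command python3 -m crank 'ROWS' [FORCE]. ROWS is JSON, one flat list of numbers, 5 for each row, row after row: the finger opening in cm, from 0 to 8.54, then the shift along the tool's x, y, z in cm, then the turn about the tool's z in rad. A call has exactly 8 rows; each row shifts and turns the commanded pose from where the row before left it, along the tool's axes as they then stand; what a row does not reach is not made up. A row lasts 1/12 s, in which the tool goes at most 41.7 mm and 7.16 degrees, less where a joint would pass 70% of its speed; a pose out of reach is approached as far as the arm can. A call is refused whole if a number of a shift passes 4.17 or a number of a turn 0.125, either way. A call with a gripper value outside its range is refused whole. The fingers move at their own pace and stop on an object; FORCE is the grip in N (left out, the last holds). Time passes only in rows, so rows that do not move let the fingers close, or fill a call up. It gives the time, the measured TCP pose, the force, the opening and the grip force at its end, in the units of the state.
- env.observe(): the state, without advancing time (a new reading comes with each control period).
- optics.get_image(name): name is "scene" or "top"; returns a dict with "color" (384x512x3 uint8, red, green, blue), "intrinsics" (3x3 intrinsics, pixels), "distortion" ([k1, k2, p1, p2, k3] as OpenCV has them; the pictures are not rectified), "pose" (4x4, takes a point from camera to world coordinates). Camera axes: x right, y up, looking along -z (the intrinsics and any distortion apply to the point x, -y, -z); pixel columns grow to the right and rows downward; lengths in m; the calibration is good to about 2 mm. A picture is of the moment at which its call begins. There is no depth.
- env.close_job(): hands the job in; it is judged then, once.
Trained networks look in a picture, given as the dict that the camera call returned (one of the last four; its "shot" number tells which), for a name from the list of things; names that differ only in an ending like _2 or _b are one class to them, and where a whole thing is asked for, a point or a joint stands for the part that bears it (a point fixed in the world has none). Each returns a list of dicts, best first, with "score" (0 to 1); they miss things now and then, are a little off and sometimes report something else, mostly with a low value. They report only what shows in the picture. A call takes as long as a camera call.
- spotter.look_for(picture, query): "at" ([column, row] as shares, 0 to 1, of the picture: columns of its width, rows of its height, amid what is visible of it).
The state is a dict: "time_s": time; "q": joint angles; "qvel": joint speeds; "joint_efforts": joint torques, N m; "position": TCP position; "tool_rot": TCP orientation; "ft_force": force on the tool from outside, world axes, zero at the start; "wrist_torque": the same for the moment, N m; "grip_width": finger opening in m; "gripper_force": force on a finger pad.
Only numpy, scipy, OpenCV 4.12 (cv2) and the standard library are available. Lean on these libraries where they do the work, as an engineer would, in place of code of your own. Each camera call takes 0.05 s, during which the arm holds its last target. There are 200 camera calls.

### The job

On the electronics bench stand two grey test fixtures with spring-mounted plates; one carries a green circuit board, the other is empty. Pick up the hand presser (white round foot, blue handle), press its foot squarely down on the white ring in the middle of the green board until the sprung plate bottoms out level, and hold it down there for about a second. Then stand the presser upright back in the middle of its round black rest pad and let go.

Things in the scene. Friction and masses are not known exactly. Their poses are not given: they have to be found in the camera images.
- presser: Loose hand presser like a coffee tamper, about 0.25 kg, 87 mm high: flat white round foot, 56 mm across, 12 mm high; on it an upright plain round blue handle, 30 mm in diameter, 75 mm high. Origin at the centre of the foot's flat underside, z up along the handle. Starts upright on the rest pad, within 10 mm of its middle.
- board: Green circuit board 104 x 84 x 3 mm on an aluminium plate (116 x 96 mm) that floats on springs over a fixed grey block (130 x 110 mm, 30 mm high). Origin: centre of the board's top face, 56 mm above the table unpressed; z up, x along the long side. A white ring 64 mm across is printed round the centre; inside it the board is flat. The second fixture is the same but has no board.
- plate_travel (a joint): How far the sprung plate under the green board is pressed down, in m: 0 up, 0.012 at the bottom stop. It takes about 6 N to start and 11 N at the bottom, and springs back up when released. Pressed off-centre, the plate also rocks about its middle, up to 0.2 rad (1.5 N m per rad).
- rest_pad: Round black rubber pad, 100 mm across and 6 mm thick, fixed on the table. Origin at the centre of its underside; the top is 6 mm above it.

How it is judged (in metres and radians):
On the way:
1. the presser's foot, upright and in the middle of the green board, holds the sprung plate at the bottom of its travel, level (value of joint plate_travel above 0.0102 m and angle between each of board, presser's own z axis and vertical below 0.175 rad and contact force between presser and board above 3 N and horizontal distance between presser and board below 0.018 m), for 0.5 s.
At the end, for the whole second after the job is handed in: The presser stands at rest and upright (within 10 degrees) on the rest pad, its centre within 22 mm of the pad's, and the board's plate has sprung back up to within 3 mm of its top position (horizontal distance between presser and rest_pad below 0.022 m and z of presser in the frame of rest_pad between 0.003 and 0.01 m and angle between presser's own z axis and vertical below 0.175 rad and linear speed of presser below 0.03 m/s and value of joint plate_travel below 0.003 m); the robot touches nothing.
It also fails if it takes over 51 s, if anything falls off the work surface, if the arm or the gripper's body presses on something with over 40 N, if the wrist force passes 120 N, or if a joint passes its speed limit or range.

## Working session

There is one attempt and no reset: what is moved stays moved. The work goes in short steps, Python scripts to look and compute and a shell command to move; the robot and the scene stay as the last step left them, time stands still between calls to the robot, and variables do not carry over. Pictures are saved under pics/ and viewed, at most 10 in all, crops included, and the job is handed in when it is done.

```bash
mkdir -p pics; ls; cat > h.py <<'E'
import numpy as np, cv2
from rig import env, optics, spotter
def ray(p,uv):
    K=np.array(p["intrinsics"],float);d=np.array(p["distortion"],float)
    n=cv2.undistortPoints(np.array([[uv]],float),K,d)[0,0]
    T=np.array(p["pose"]);v=T[:3,:3]@np.array([n[0],-n[1],-1.]);return T[:3,3],v
def atz(p,uv,z):
    o,v=ray(p,uv);return o+v*(z-o[2])/v[2]
def px(at): return [at[0]*512,at[1]*384]
def proj(p,P):
    T=np.array(p["pose"]);c=(np.linalg.inv(T)@np.append(P,1))[:3]
    return cv2.projectPoints(np.array([[c[0],-c[1],-c[2]]]),np.zeros(3),np.zeros(3),np.array(p["intrinsics"],float),np.array(p["distortion"],float))[0][0,0]
E
python3 - <<'E'
from h import *
s=env.observe();print(s["time_s"],s["position"],np.round(s["tool_rot"],3).tolist(),s["ft_force"],s["grip_width"])
P={n:optics.get_image(n) for n in("scene","top")}
for n,p in P.items():
    cv2.imwrite(f"pics/{n}0.png",p["color"][...,::-1])
    print(n,np.round(np.array(p["pose"])[:3,3],3))
    for q,z in(("presser",.05),("board",.056),("rest_pad",.006)):
        for r in spotter.look_for(p,q)[:3]: print(q,round(r["score"],2),np.round(px(r["at"]),1),np.round(atz(p,px(r["at"]),z),3))
E
python3 -c "
import cv2;import numpy as np
cv2.imwrite('pics/both.png',np.vstack([cv2.imread('pics/scene0.png')[60:350],cv2.imread('pics/top0.png')[:310]]))"
```

```text
pics
0.0 [ 0.21097137 -0.50760692  0.2307103 ] [[0.923, 0.384, -0.0], [0.384, -0.923, 0.001], [0.0, -0.001, -1.0]] [ 0.18616611 -0.0181485  -0.13869075] 0.08521847933160263
scene [0.914 0.179 0.654]
presser 0.61 [370.3 245.3] [0.511 0.184 0.05 ]
board 0.94 [251.6 240. ] [ 0.603 -0.004  0.056]
board 0.27 [377.1 265.6] [0.547 0.207 0.056]
rest_pad 0.85 [379.7 262.8] [0.509 0.212 0.006]
top [ 0.461 -0.035  0.782]
presser 0.84 [162.9 201. ] [0.493 0.175 0.05 ]
board 0.67 [248.7 156.6] [ 0.583 -0.01   0.056]
rest_pad 0.78 [162.6 214.8] [0.463 0.188 0.006]
```

View pics/top0.png

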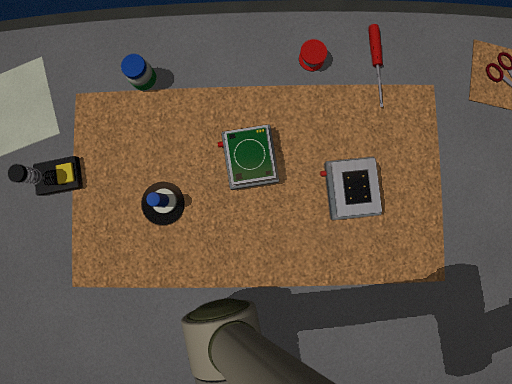

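View pics/scene0.png

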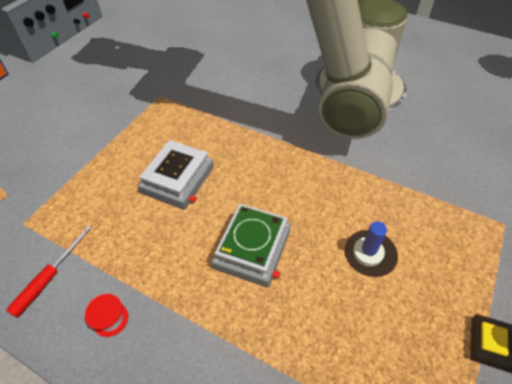

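The top view shows the green board with its ring near (250,155), the empty fixture at (355,188), and the presser on the black pad near (163,203). The scene view agrees: board (252,240), pad (371,253). The networks' pad positions differ between the views because the presser covers part of it, so I'll refine all three by colour outline.

```bash
cat > m.py <<'E'
from h import *
def circ(p,m,z):
    c=max(cv2.findContours(m.astype(np.uint8),cv2.RETR_EXTERNAL,cv2.CHAIN_APPROX_NONE)[0],key=cv2.contourArea)[:,0].astype(float)
    w=np.array([atz(p,u,z)[:2] for u in c])*1000
    h=cv2.convexHull(w.astype(np.float32))
    (x,y),r=cv2.minEnclosingCircle(h);return np.round([x,y,r],1),cv2.minAreaRect(h)
def near(m,uv,r):
    k=np.zeros(m.shape,np.uint8);cv2.circle(k,tuple(map(int,uv)),r,1,-1);return m&(k>0)
def masks(p):
    h=cv2.cvtColor(p["color"],cv2.COLOR_RGB2HSV);H,S,V=cv2.split(h)
    return dict(green=(H>45)&(H<85)&(S>100)&(V>40),white=(S<60)&(V>130),blue=(H>100)&(H<130)&(S>120),dark=(V<60))
E
python3 - <<'E'
from m import *
for n,b,q in(("top",(250,155),(163,203)),("scene",(252,240),(371,253))):
    p=optics.get_image(n);M=masks(p)
    print(n,"board",circ(p,near(M["green"],b,45),.056)[1])
    print("foot",circ(p,near(M["white"],q,20),.018)[0],"pad",circ(p,near(M["dark"],q,32),.006)[0])
    c=near(M["blue"],q,35);v,u=np.nonzero(c);print("handle mid",np.round(atz(p,(u.mean(),v.mean()),.06),3),len(u))
E
```

```text
top board ((589.2293701171875, -11.512664794921875), (103.08180236816406, 82.83243560791016), 8.058433532714844)
foot [479.7 184.1  20.5] pad [490.  188.8  50.1]
handle mid [0.494 0.186 0.06 ] 246
scene board ((592.3046875, -9.819267272949219), (100.05245971679688, 79.89204406738281), 7.58875036239624)Traceback (most recent call last):
  File "<stdin>", line 5, in <module>
  File "m.py", line 3, in circ
    c=max(cv2.findContours(m.astype(np.uint8),cv2.RETR_EXTERNAL,cv2.CHAIN_APPROX_NONE)[0],key=cv2.contourArea)[:,0].astype(float)
      ~~~^^^^^^^^^^^^^^^^^^^^^^^^^^^^^^^^^^^^^^^^^^^^^^^^^^^^^^^^^^^^^^^^^^^^^^^^^^^^^^^^^^^^^^^^^^^^^^^^^^^^^
ValueError: max() iterable argument is empty
```

```bash
python3 -m crank '[8.5,2.2,-2.22,0,0, 8.5,2.2,-2.22,0,0, 8.5,2.2,-2.22,0,0, 8.5,2.2,-2.22,0,0, 8.5,2.2,-2.22,0,0, 8.5,2.2,-2.22,0,0, 8.5,2.2,-2.22,0,0, 8.5,2.2,-2.22,0,0]' 60
python3 -m crank '[8.5,2.2,-2.22,0,0, 8.5,2.2,-2.22,0,0, 8.5,2.2,-2.22,0,0, 8.5,2.2,-2.22,0,0, 8.5,2.2,-2.22,0,0, 8.5,2.2,-2.22,0,0, 8.5,2.2,-2.22,0,0, 8.5,2.2,-2.22,0,0]'
python3 - <<'E'
from m import *
from scipy.optimize import minimize
a=np.linspace(0,2*np.pi,40)
def sil(p,x,y,r,z0,z1):
    P=[proj(p,[x+r*np.cos(t),y+r*np.sin(t),z]) for t in a for z in(z0,z1)]
    m=np.zeros((384*4,512*4),np.uint8);cv2.fillConvexPoly(m,cv2.convexHull((np.array(P)*4).astype(np.int32)),255)
    return cv2.resize(m,(512,384),interpolation=cv2.INTER_AREA)/255.
D=[]
for n,q in(("top",(160,203)),("scene",(371,245))):
    p=optics.get_image(n);H=cv2.cvtColor(p["color"],cv2.COLOR_RGB2HSV)
    m=near((H[...,0]>100)&(H[...,0]<130)&(H[...,1]>110),q,35);D.append((p,m));print(n,m.sum())
def cost(X,D=D): return sum(((sil(p,X[0]/1e3,X[1]/1e3,.015,.018,.093)-m)**2).sum() for p,m in D)
for d in(D,D[:1],D[1:]):
    r=minimize(cost,[492,187],args=(d,),method="Nelder-Mead",options=dict(initial_simplex=[[485,180],[500,182],[490,196]],maxiter=60));print(r.x.round(1),round(r.fun,1))
s=env.observe();print(s["time_s"],s["position"],np.round(s["tool_rot"],3).tolist())
E
```

```text
time_s: 1.17
position: [0.3057, -0.2749, 0.2315]
tool_rot: [[0.924, 0.383, 0.0], [0.383, -0.924, -0.0], [0.0, 0.0, -1.0]]
ft_force: [0.4, -0.1, -0.1]
grip_width: 0.085
gripper_force: 0.0
time_s: 1.83
position: [0.4001, -0.0433, 0.2315]
tool_rot: [[0.923, 0.384, 0.001], [0.384, -0.923, -0.0], [0.0, 0.0, -1.0]]
ft_force: [-0.1, -0.2, -0.4]
grip_width: 0.0853
gripper_force: 0.0
top 263
scene 263
[495.  185.5] 422.7
[494.3 183.7] 69.2
[500.6 186.1] 349.7
1.9333 [ 0.40044931 -0.04164305  0.23145661] [[0.922, 0.388, 0.001], [0.388, -0.922, 0.001], [0.001, -0.0, -1.0]]
```

```bash
python3 -m crank '[8.5,2.5,-2.46,0,0, 8.5,2.5,-2.46,0,0, 8.5,2.5,-2.46,0,0, 8.5,2.5,-2.46,0,0, 8.5,2.5,-2.46,0,0, 8.5,2.5,-2.46,0,0, 8.5,2.35,-2.46,0,0, 8.5,0,0,0,0]'
python3 - <<'E'
from m import *
s=env.observe();print(s["position"],np.round(s["tool_rot"],3).tolist())
p=optics.get_image("scene");cv2.imwrite("pics/a.png",cv2.resize(p["color"][100:320,250:500,::-1],None,fx=2.5,fy=2.5))
R=np.array(s["tool_rot"]);print((R.T@(np.array([.4945,.184,.037])-s["position"])*100).round(2))
E
```

```text
time_s: 2.6
position: [0.4952, 0.1843, 0.2309]
tool_rot: [[0.922, 0.387, 0.0], [0.387, -0.922, 0.001], [0.001, -0.001, -1.0]]
ft_force: [-0.0, -0.2, -0.8]
grip_width: 0.0848
gripper_force: 0.0
[0.49524361 0.18433992 0.23085346] [[0.922, 0.387, 0.0], [0.387, -0.922, 0.001], [0.001, -0.001, -1.0]]
[-0.1   0.02 19.39]
```

View pics/a.png

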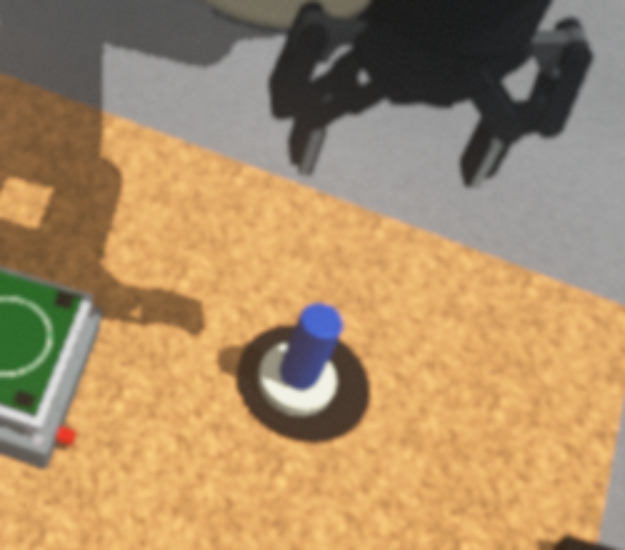

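The open fingers hang above the presser, which stands upright at crop (310,370) with the pad around it. I'll descend and grasp.

```bash
python3 -m crank '[8.5,-0.1,0,2.5,0, 8.5,0,0,2.5,0, 8.5,0,0,2.5,0, 8.5,0,0,2.5,0, 8.5,0,0,2.5,0, 8.5,0,0,2.5,0, 8.5,0,0,2.5,0, 8.5,0,0,1.9,0]' 60
python3 -m crank '[8.5,0,0,0,0, 2,0,0,0,0, 2,0,0,0,0, 2,0,0,0,0, 2,0,0,0,0, 2,0,0,0,0, 2,0,0,0,0, 2,0,0,0,0]' 60
```

```text
time_s: 3.32
position: [0.4924, 0.1788, 0.0358]
tool_rot: [[0.924, 0.382, -0.001], [0.382, -0.924, -0.001], [-0.002, -0.0, -1.0]]
ft_force: [0.3, -0.8, -0.9]
grip_width: 0.0851
gripper_force: 0.0
time_s: 3.98
position: [0.4934, 0.1806, 0.0386]
tool_rot: [[0.923, 0.384, 0.002], [0.384, -0.923, 0.0], [0.002, 0.001, -1.0]]
ft_force: [-0.8, 0.9, 6.9]
grip_width: 0.0283
gripper_force: 58.7
```

```bash
python3 -m crank '[2,0,0,0,0, 2,0,0,0,0, 2,0,0,0,0, 2,0,0,0,0, 2,0,0,-1,0, 2,0,0,-1,0, 2,0,0,-1,0, 2,0,0,0,0]' 80
python3 -m crank '[2,0,0,-1.5,0, 2,0,0,-2,0, 2,0,0,-2,0, 2,0,0,-2,0, 2,0,0,-2,0, 2,0,0,-1.5,0, 2,0,0,0,0, 2,0,0,0,0]'
python3 - <<'E'
from m import *
s=env.observe();print(s["position"],s["grip_width"],s["ft_force"],np.round(s["tool_rot"],3).tolist())
for n in("top","scene"):
    p=optics.get_image(n);u,v=map(int,proj(p,np.array(s["position"])));print(n,u,v)
    c=p["color"][max(v-60,0):v+60,max(u-60,0):u+60,::-1];cv2.imwrite(f"pics/b_{n}.png",cv2.resize(c,(500,500)))
    if n=="top":
        M=masks(p);print("pad",circ(p,near(M["dark"],(163,203),32),.006)[0])
cv2.imwrite("pics/b.png",cv2.resize(np.hstack([cv2.imread(f"pics/b_{n}.png") for n in("top","scene")]),(800,400)))
E
```

```text
time_s: 4.65
position: [0.494, 0.1806, 0.0697]
tool_rot: [[0.923, 0.384, 0.004], [0.384, -0.923, 0.0], [0.004, 0.001, -1.0]]
ft_force: [0.6, 0.2, -3.1]
grip_width: 0.0284
gripper_force: 79.0
time_s: 5.32
position: [0.4929, 0.1804, 0.1773]
tool_rot: [[0.923, 0.384, 0.001], [0.384, -0.923, 0.0], [0.001, 0.0, -1.0]]
ft_force: [-0.8, 0.1, -3.5]
grip_width: 0.0281
gripper_force: 79.1
[0.4929174  0.18037017 0.17733547] 0.028064366813733314 [-0.83671694  0.07248503 -3.53445719] [[0.923, 0.384, 0.001], [0.384, -0.923, 0.0], [0.001, 0.0, -1.0]]
top 139 198
pad [497.5 199.4  63.1]
scene 389 193
```

View pics/b.png

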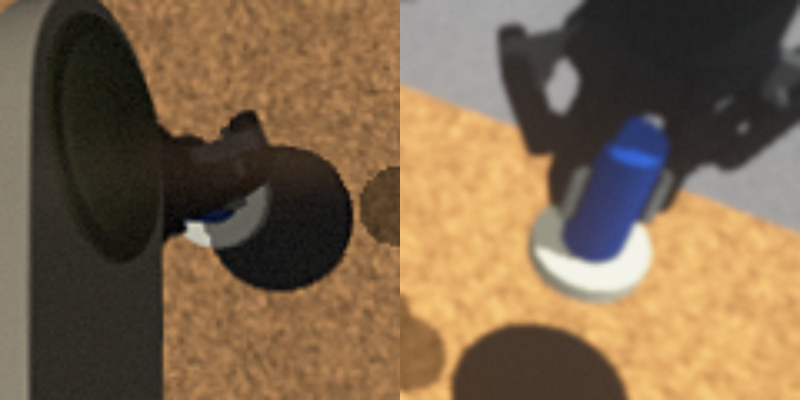

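The presser is lifted clear in both views, gripped and upright, with the pad left free. I'll carry it over the board, then check the foot's position against the ring.

```bash
python3 -m crank '[2,0.1,1.5,0,0, 2,0.2,2.5,0,0, 2,0.2,3,0,0, 2,0.3,3.5,0,0, 2,0.3,3.5,0,0, 2,0.2,3,0,0, 2,0.2,2.5,0,0, 2,0.1,1.85,0,0]'
python3 -m crank '[2,0,0,1.5,0, 2,0,0,1.5,0, 2,0,0,1.5,0, 2,0,0,1,0, 2,0,0,0.5,0, 2,0,0,0,0, 2,0,0,0,0, 2,0,0,0,0]'
python3 - <<'E'
from m import *
s=env.observe();t=np.array(s["position"]);print(t,s["ft_force"])
zb=t[2]-.0326
for n in("scene","top"):
    p=optics.get_image(n);u,v=map(int,proj(p,[t[0],t[1],zb+.012]));print(n,u,v,"zb",zb)
    M=masks(p);H=cv2.cvtColor(p["color"],cv2.COLOR_RGB2HSV)
    try:
        m=near(M["white"],(u,v),26);print("foot",circ(p,m,zb+.012))
    except Exception as e: print(e)
    c=p["color"][max(v-60,0):v+60,max(u-60,0):u+60,::-1];cv2.imwrite(f"pics/c_{n}.png",cv2.resize(c,(400,400)))
cv2.imwrite("pics/c.png",np.hstack([cv2.imread(f"pics/c_{n}.png") for n in("top","scene")]))
E
```

```text
time_s: 6.08
position: [0.5901, -0.0128, 0.1755]
tool_rot: [[0.924, 0.382, -0.002], [0.382, -0.924, 0.0], [-0.002, -0.001, -1.0]]
ft_force: [0.0, -0.8, -3.9]
grip_width: 0.0285
gripper_force: 79.4
time_s: 6.75
position: [0.5901, -0.0106, 0.118]
tool_rot: [[0.923, 0.384, 0.001], [0.384, -0.923, -0.0], [0.001, 0.001, -1.0]]
ft_force: [-0.2, 0.4, -3.0]
grip_width: 0.0283
gripper_force: 79.5
[ 0.59011258 -0.01062688  0.11803869] [-0.18787927  0.38153696 -3.04586181]
scene 251 220 zb 0.08543869220373237
foot (array([599.3,  -4.2,  30.1]), ((604.4612426757812, -2.020519256591797), (46.550445556640625, 56.956214904785156), 33.69046401977539))
top 248 149 zb 0.08543869220373237
foot (array([583.2, -47.2,  35.1]), ((581.8038940429688, -53.2489128112793), (13.86861515045166, 70.10208129882812), 77.1209945678711))
```

View pics/c.png

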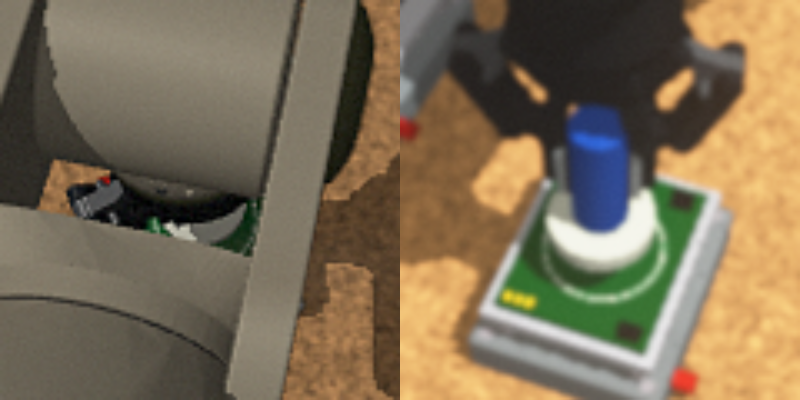

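Upright in the grip; in the scene view the foot sits over the ring, about 4 mm ahead along tool x. I'll correct that and press down in small steps.

```bash
python3 -m crank '[2,-0.4,0,0.5,0, 2,0,0,1,0, 2,0,0,1,0, 2,0,0,0.5,0, 2,0,0,0.4,0, 2,0,0,0.3,0, 2,0,0,0,0, 2,0,0,0,0]' 100
python3 - <<'E'
from m import *
s=env.observe();print(s["position"],s["ft_force"],s["wrist_torque"])
E
```

```text
time_s: 7.52
position: [0.5857, -0.0121, 0.0806]
tool_rot: [[0.923, 0.384, -0.001], [0.384, -0.923, 0.0], [-0.001, -0.0, -1.0]]
ft_force: [-4.6, -0.1, 6.9]
grip_width: 0.0277
gripper_force: 98.5
[ 0.58571166 -0.01205949  0.08060005] [-4.64045859 -0.14818664  6.85699793] [ 0.05436765  0.84359017 -0.0340212 ]
```

```bash
python3 -m crank '[2,0,0,0.2,0, 2,0,0,0.2,0, 2,0,0,0.1,0, 2,0,0,0.1,0, 2,0,0,0,0, 2,0,0,0,0, 2,0,0,0,0, 2,0,0,0,0]'
python3 - <<'E'
from m import *
s=env.observe();t=np.array(s["position"]);print(t,s["ft_force"],s["wrist_torque"])
p=optics.get_image("scene");u,v=map(int,proj(p,[t[0],t[1],.056]));print(u,v)
cv2.imwrite("pics/d.png",cv2.resize(p["color"][v-65:v+55,u-60:u+60,::-1],(600,600),interpolation=cv2.INTER_CUBIC))
E
```

```text
time_s: 8.18
position: [0.5859, -0.012, 0.0764]
tool_rot: [[0.923, 0.384, 0.001], [0.384, -0.923, -0.0], [0.001, 0.001, -1.0]]
ft_force: [-8.5, 1.5, 18.2]
grip_width: 0.0282
gripper_force: 100.5
[ 0.58591783 -0.01204168  0.07641874] [-8.45631428  1.52884592 18.23334942] [ 0.26749964  1.63417336 -0.05983553]
252 230
```

View pics/d.png

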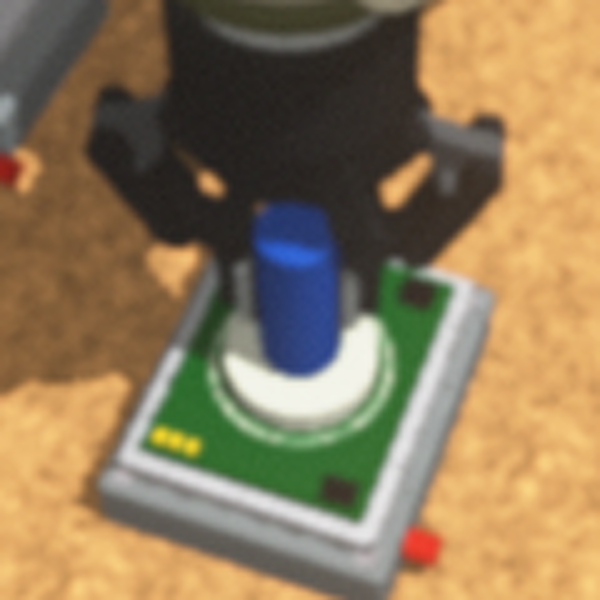

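The foot is inside the ring, about 3 mm off-centre, with the plate looking level and the force at roughly 21 N, well above the 11 N bottom force. I'll push a touch more to be sure and hold.

```bash
python3 -m crank '[2,0,0,0.1,0, 2,0,0,0.1,0, 2,0,0,0,0, 2,0,0,0,0, 2,0,0,0,0, 2,0,0,0,0, 2,0,0,0,0, 2,0,0,0,0]'
python3 -m crank '[2,0,0,0,0, 2,0,0,0,0, 2,0,0,0,0, 2,0,0,0,0, 2,0,0,0,0, 2,0,0,0,0, 2,0,0,0,0, 2,0,0,0,0]'
python3 - <<'E'
from m import *
p=optics.get_image("scene");u,v=252,230
cv2.imwrite("pics/e.png",cv2.resize(p["color"][v-65:v+55,u-60:u+60,::-1],(600,600),interpolation=cv2.INTER_CUBIC))
E
```

```text
time_s: 8.9
position: [0.5861, -0.012, 0.0762]
tool_rot: [[0.923, 0.384, 0.003], [0.384, -0.923, -0.001], [0.002, 0.002, -1.0]]
ft_force: [-12.7, 2.0, 32.3]
grip_width: 0.0279
gripper_force: 101.8
time_s: 9.57
position: [0.5861, -0.012, 0.0762]
tool_rot: [[0.923, 0.384, 0.003], [0.384, -0.923, -0.001], [0.002, 0.002, -1.0]]
ft_force: [-12.5, 1.7, 32.5]
grip_width: 0.0278
gripper_force: 101.8
```

View pics/e.png

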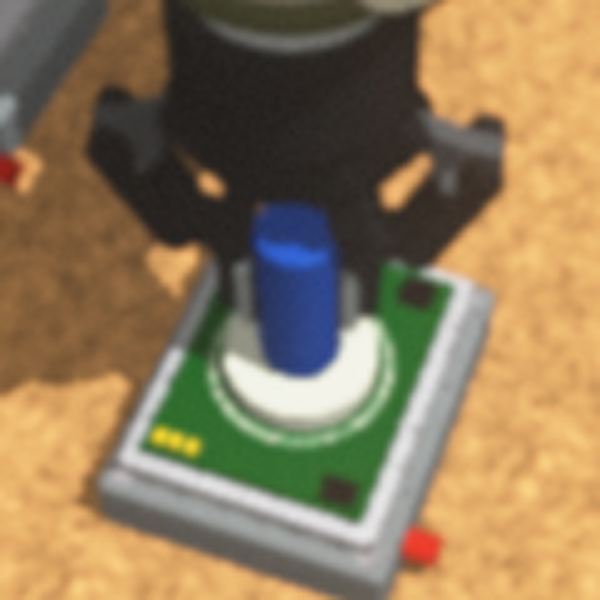

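Pushing 2 mm more added 14 N but moved the tool only 0.2 mm, so the plate is on its bottom stop. The board still looks level, and it has been held over a second. Now I'll lift and return.

```bash
python3 -m crank '[2,0,0,-0.5,0, 2,0,0,-0.5,0, 2,0,0,-1,0, 2,0,0,-1.5,0, 2,0,0,-2,0, 2,0,0,-2,0, 2,0,0,-1.5,0, 2,0,0,-1,0]'
python3 - <<'E'
from m import *
s=env.observe();print(s["position"],s["ft_force"]);R=np.array(s["tool_rot"]);print((R.T@(np.array([.487,.186,.1773])-s["position"])*100).round(2))
E
```

```text
time_s: 10.28
position: [0.5865, -0.0122, 0.1739]
tool_rot: [[0.923, 0.384, 0.002], [0.384, -0.923, -0.0], [0.002, 0.001, -1.0]]
ft_force: [0.7, -0.0, -3.6]
grip_width: 0.0288
gripper_force: 98.5
[ 0.58653491 -0.01221655  0.17393818] [ 0.65984686 -0.04176116 -3.60464529]
[ -1.58 -22.12  -0.37]
```

```bash
python3 -m crank '[2,-0.1,-1.5,0,0, 2,-0.2,-2.5,0,0, 2,-0.2,-3.5,0,0, 2,-0.3,-3.8,0,0, 2,-0.3,-3.8,0,0, 2,-0.2,-3.2,0,0, 2,-0.2,-2.5,0,0, 2,-0.1,-1.3,0,0]'
python3 -m crank '[2,0,0,1,0, 2,0,0,2,0, 2,0,0,2,0, 2,0,0,2,0, 2,0,0,2,0, 2,0,0,1,0, 2,0,0,0.5,0, 2,0,0,0,0]'
python3 - <<'E'
from m import *
s=env.observe();t=np.array(s["position"]);print(t,s["ft_force"])
p=optics.get_image("scene");u,v=map(int,proj(p,[t[0],t[1],.03]));print(u,v)
cv2.imwrite("pics/f.png",cv2.resize(p["color"][v-60:v+60,u-60:u+60,::-1],(600,600),interpolation=cv2.INTER_CUBIC))
E
```

```text
time_s: 10.95
position: [0.484, 0.1885, 0.1716]
tool_rot: [[0.922, 0.386, -0.002], [0.386, -0.922, 0.0], [-0.002, -0.001, -1.0]]
ft_force: [0.6, -0.1, -2.2]
grip_width: 0.0282
gripper_force: 98.9
time_s: 11.62
position: [0.4859, 0.1856, 0.0661]
tool_rot: [[0.924, 0.384, -0.003], [0.384, -0.924, -0.0], [-0.002, -0.001, -1.0]]
ft_force: [0.1, 0.4, -3.3]
grip_width: 0.0281
gripper_force: 98.8
[0.48587426 0.18563362 0.066103  ] [ 0.08583622  0.35208426 -3.33363298]
372 240
```

View pics/f.png

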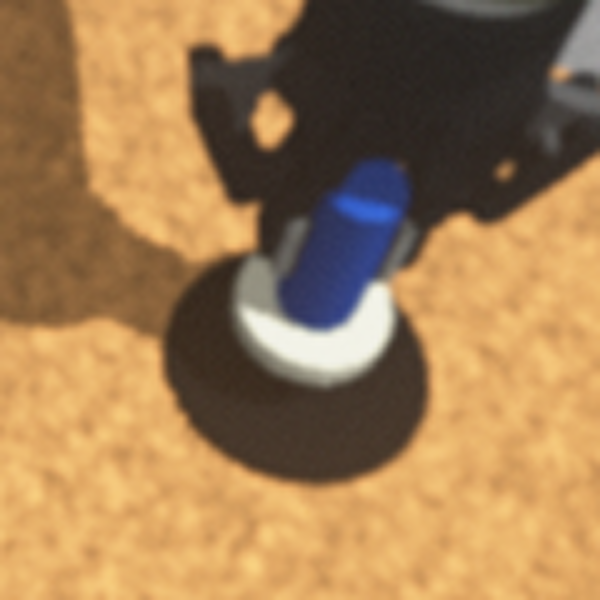

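The presser hangs upright over the pad, with the foot at (315,320) and the pad at (297,370) in the crop; the vertical gap is the remaining height. Lowering.

```bash
python3 -m crank '[2,0,0,0.6,0, 2,0,0,0.7,0, 2,0,0,0.6,0, 2,0,0,0.4,0, 2,0,0,0.2,0, 2,0,0,0.1,0, 2,0,0,0,0, 2,0,0,0,0]' 100
```

```text
time_s: 12.33
position: [0.4866, 0.1858, 0.0415]
tool_rot: [[0.923, 0.384, 0.0], [0.384, -0.923, 0.0], [0.0, 0.0, -1.0]]
ft_force: [0.1, 0.3, -2.7]
grip_width: 0.0279
gripper_force: 98.8
```

```bash
python3 -m crank '[2,0,0,0.1,0, 2,0,0,0.1,0, 2,0,0,0.05,0, 2,0,0,0,0, 2,0,0,0,0, 2,0,0,0,0, 2,0,0,0,0, 2,0,0,0,0]' 100
```

```text
time_s: 13.0
position: [0.4864, 0.1858, 0.0388]
tool_rot: [[0.923, 0.384, -0.0], [0.384, -0.923, -0.0], [-0.0, -0.0, -1.0]]
ft_force: [-1.1, -0.1, -3.4]
grip_width: 0.0283
gripper_force: 98.9
```

```bash
python3 -m crank '[2,0,0,0.05,0, 2,0,0,0.05,0, 2,0,0,0,0, 2,0,0,0,0, 2,0,0,0,0, 2,0,0,0,0, 2,0,0,0,0, 2,0,0,0,0]' 100
```

```text
time_s: 13.67
position: [0.4865, 0.1858, 0.0387]
tool_rot: [[0.923, 0.384, 0.001], [0.384, -0.923, 0.0], [0.001, 0.0, -1.0]]
ft_force: [-3.9, -0.8, 7.4]
grip_width: 0.0282
gripper_force: 99.9
```

The presser is in contact with the pad. Releasing.

```bash
python3 -m crank '[8.5,0,0,-0.05,0, 8.5,0,0,0,0, 8.5,0,0,0,0, 8.5,0,0,0,0, 8.5,0,0,0,0, 8.5,0,0,0,0, 8.5,0,0,0,0, 8.5,0,0,0,0]' 20
python3 -m crank '[8.5,0,0,-0.5,0, 8.5,0,0,-1.5,0, 8.5,0,0,-2.5,0, 8.5,0,0,-3,0, 8.5,0,0,-3,0, 8.5,0,0,-3,0, 8.5,0,0,-2,0, 8.5,0,0,-1,0]'
python3 -m crank '[8.5,-1.5,0,0,0, 8.5,-1.5,0,0,0, 8.5,-1.5,0,0,0, 8.5,-1.5,0,0,0, 8.5,-1.5,0,0,0, 8.5,-1.5,0,0,0, 8.5,0,0,0,0, 8.5,0,0,0,0]'
python3 - <<'E'
from m import *
p=optics.get_image("scene");cv2.imwrite("pics/g.png",cv2.resize(p["color"][170:320,190:440,::-1],(800,480),interpolation=cv2.INTER_CUBIC))
s=env.observe();print(s["position"],s["ft_force"])
for n in("scene","top"):
    p=optics.get_image(n)
    for r in spotter.look_for(p,"presser")[:1]: print(n,r["score"],np.round(px(r["at"]),1),atz(p,px(r["at"]),.04).round(3))
    m=masks(p);a,b=((371,253),(252,240)) if n=="scene" else ((163,203),(250,155))
    try:print("board",circ(p,near(m["green"],b,45),.056)[1],"pad",circ(p,near(m["dark"],a,32),.006)[0],"foot",circ(p,near(m["white"],a,24),.018)[0])
    except Exception as e: print(e)
E
```

```text
time_s: 14.33
position: [0.4865, 0.1858, 0.0383]
tool_rot: [[0.923, 0.384, -0.0], [0.384, -0.923, 0.0], [-0.0, -0.0, -1.0]]
ft_force: [0.3, -0.8, -0.5]
grip_width: 0.0848
gripper_force: 0.0
time_s: 15.0
position: [0.4871, 0.1859, 0.2068]
tool_rot: [[0.923, 0.384, 0.005], [0.384, -0.923, 0.001], [0.005, 0.001, -1.0]]
ft_force: [-0.2, 0.6, -0.1]
grip_width: 0.085
gripper_force: 0.0
time_s: 15.67
position: [0.4034, 0.1512, 0.2039]
tool_rot: [[0.924, 0.383, 0.001], [0.383, -0.924, 0.0], [0.001, 0.0, -1.0]]
ft_force: [-0.7, 0.9, -0.2]
grip_width: 0.0853
gripper_force: 0.0
[0.40390152 0.15134663 0.20376924] [ 0.11612604 -0.42557375 -0.28450127]
scene 0.88 [374.2 244.6] [0.499 0.19  0.04 ]
max() iterable argument is empty
top 0.72 [162.1 202.1] [0.491 0.18  0.04 ]
board ((588.8093872070312, -11.590339660644531), (102.7679672241211, 82.85465240478516), 8.135333061218262) pad [489.8 188.6  49.7] foot [473.3 186.4  20.5]
```

View pics/g.png

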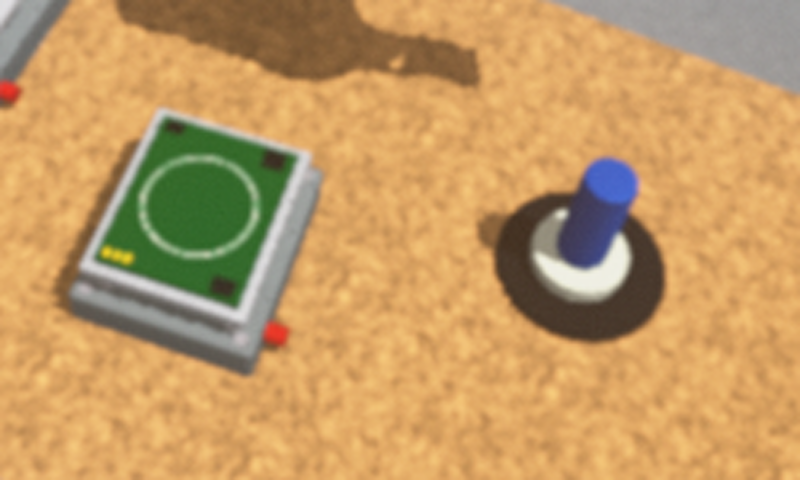

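The presser stands upright, with the foot at (580,255) well inside the pad centred at (580,266). The board has sprung back up, and the gripper is clear.

```bash
python3 -c "
from rig import env
print(env.close_job())"
```

```text
the job is handed in; nothing more can be done
None
```

I pressed the board to its bottom stop, held it there for over a second, stood the presser back upright near the middle of its rest pad, and handed the job in at about 16 s. The hand-in gave no verdict.

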